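# Stow sensor spares and shut the bench box

## Task

Stow the loose sensor fittings in the spares box: swing the hasp right back, lift the cover plate off its two pins and lay it flat, handle up, on the rubber mat. Stand every heavy steel flange on the box floor, base down, then lay each light plastic terminal cover flat, rib up, on top of the flanges. Seat the cover plate fully home on its pins with its catch post on the hasp side and swing the hasp over the catch, leaving the tin, bottle and screwdriver alone.

Things in the scene. Friction and masses are not known exactly. Their poses are not given: they have to be found in the camera images.
- box: grey steel spares box fixed to the bench, 150 (own x) x 210 (own y) x 66 mm high, open on top; inside 140 x 200 x 60 mm deep, floor 6 mm above the bench. Origin at the centre of its underside, z up; the hasp is on its -x side. At own y = +115 and -115 mm a lug level with the rim carries an upright pin, 8 mm diameter, 13 mm tall, tapered; 254 mm over the lugs
- box_floor (a point): centre of the box's inner floor, 6 mm above the bench; axes as the box
- catch_home (a point): fixed point of the box where the foot of the cover's catch post belongs when the cover is seated: 55 mm from the box centre towards the hasp, 71 mm above the bench
- hasp_hinge (a point): middle of the hasp's hinge line, fixed to the box at own x = -82 mm, 76 mm above the bench; the hinge line runs along the box's y
- hasp (a joint): angle of the steel hasp (rad): 0 = closed, level over the cover (limit), 1.57 = upright, 2.9 = thrown right back away from the box (limit). It turns easily and falls by its own weight to whichever side it leans. The strap is 44 mm long, 26 mm wide, with a window 14 mm wide that drops over the catch post
- hasp_bar (a point): middle of the hasp's round pull bar, 10 mm diameter, 36 mm long, parallel to the hinge line, at the hasp's free end: 50 mm from the hinge line along the strap and 12 mm off its upper face. Closed, it is 17 mm above the cover's top; thrown back, about 51 mm in front of the hinge line at about its height. Grip it across its two ends, along the hinge line: it can turn between the pads
- cover: aluminium cover plate 148 (own x) x 256 (own y) x 5 mm, 0.4 kg, with 14 mm holes at own y = +115 and -115 mm for the box's pins. Origin at the centre of its underside, z up. On top, a steel catch post 8 x 8 x 14 mm tall at own x = -55 mm, and a bow handle in the middle. Seated, its origin lies 66 mm above the box's origin and its axes agree with the box's
- cover_grip (a point): middle of the cover's handle bar, 35 mm above the cover's origin: a bar 84 mm long along the cover's y, 12 mm wide and 12 mm high, 24 mm of clear space below it; pinch it along the cover's x
- cover_catch (a point): foot of the catch post, on the cover's top face, 55 mm from the centre
- mat: black rubber mat fixed on the bench, 180 (own x) x 280 (own y) x 4 mm thick, the resting place for the cover; origin at the centre of its underside
- flange0: cast steel flange, about 0.4 kg: square base 50 x 50 x 8 mm with a round body of 44 mm diameter above it, flat top, 28 mm high in all. Origin at the centre of its underside, z up. There are two or three flanges
- flange1: cast steel flange, about 0.4 kg: square base 50 x 50 x 8 mm with a round body of 44 mm diameter above it, flat top, 28 mm high in all. Origin at the centre of its underside, z up. There are two or three flanges
- flange2: cast steel flange, about 0.4 kg: square base 50 x 50 x 8 mm with a round body of 44 mm diameter above it, flat top, 28 mm high in all. Origin at the centre of its underside, z up. There are two or three flanges
- shell0: black plastic terminal cover, about 50 g: plate 90 (own x) x 54 (own y) x 10 mm with an upright finger rib on top, 64 mm long along own x, 10 mm thick, 16 mm tall (26 mm high in all). Origin at the centre of its underside, z up. There are one or two
- shell1: black plastic terminal cover, about 50 g: plate 90 (own x) x 54 (own y) x 10 mm with an upright finger rib on top, 64 mm long along own x, 10 mm thick, 16 mm tall (26 mm high in all). Origin at the centre of its underside, z up. There are one or two
- tin: bystander: round metal tin, 90 mm diameter, 100 mm high; origin at the centre of its underside
- bottle: bystander: white plastic bottle, 70 mm diameter, 150 mm high; origin at the centre of its underside
- driver: bystander: screwdriver lying on the bench
Things that resemble listed ones, but are neither listed nor needed, are in the scene too. What is shaped like the flange1 but green is not meant. Leave any yellow look-alike of the flange0 alone.

How it is judged:
On the way, in this order (a step that is already met when the one before it is completed fails the run):
1. the hasp is swung right back, off the seated cover (value of joint hasp above 2 rad and horizontal distance between cover and box below 0.007 m and horizontal distance between cover_catch and catch_home below 0.008 m and z of cover in the frame of box between 0.062 and 0.07 m and angle between cover's own z axis and vertical below 0.04 rad), for 0.1 s.
2. the cover lies flat, handle up, on the rubber mat, released (horizontal distance between cover and mat below 0.08 m and height (world z) of cover below 0.012 m and angle between cover's own z axis and vertical below 0.08 rad and linear speed of cover below 0.03 m/s and contact force between the fingers and cover below 0.2 N), for 0.2 s.
3. every flange stands on the box floor, released (x of flange0 in the frame of box between -0.07 and 0.07 m and y of flange0 in the frame of box between -0.1 and 0.1 m and z of each of flange0, flange1, flange2 in the frame of box below 0.014 m and angle between each of flange0, flange1, flange2's own z axis and vertical below 0.15 rad and linear speed of each of flange0, flange1, flange2 below 0.03 m/s and contact force between the fingers and flange0 below 0.2 N and x of flange1 in the frame of box between -0.07 and 0.07 m and y of flange1 in the frame of box between -0.1 and 0.1 m and contact force between the fingers and flange1 below 0.2 N and x of flange2 in the frame of box between -0.07 and 0.07 m and y of flange2 in the frame of box between -0.1 and 0.1 m and contact force between the fingers and flange2 below 0.2 N), for 0.2 s.
4. every terminal cover lies flat on top of the flanges, released (all of step 3 and x of shell0 in the frame of box between -0.07 and 0.07 m and y of shell0 in the frame of box between -0.1 and 0.1 m and z of shell0 in the frame of box between 0.029 and 0.045 m and angle between each of shell0, shell1's own z axis and vertical below 0.2 rad and linear speed of each of shell0, shell1 below 0.03 m/s and contact force between the fingers and shell0 below 0.2 N and x of shell1 in the frame of box between -0.07 and 0.07 m and y of shell1 in the frame of box between -0.1 and 0.1 m and z of shell1 in the frame of box between 0.029 and 0.045 m and contact force between the fingers and shell1 below 0.2 N), for 0.2 s.
5. the cover plate is seated on its pins, catch post on the hasp side (horizontal distance between cover and box below 0.007 m and horizontal distance between cover_catch and catch_home below 0.008 m and z of cover in the frame of box between 0.062 and 0.07 m and angle between cover's own z axis and vertical below 0.04 rad), for 0.2 s.
At the end, for the whole second after the job is handed in: flanges upright on the box floor (within 8 mm, 0.15 rad); terminal covers in the box on top of them (underside 29-45 mm above the bench, within 0.2 rad of flat); cover plate seated within 7 mm, level, catch post towards the hasp; hasp joint below 0.15; all at rest and released (all of step 4 and all of step 5 and linear speed of cover below 0.03 m/s and value of joint hasp below 0.15 rad); the robot touches nothing.
It fails at once if a bystander (tin, bottle or screwdriver) is moved by more than 30 mm (distance of any of tin, bottle, driver from where it was at the start of the episode above 0.03 m).
Of flange0, flange1, flange2 only 2 to 3 are there at a start; the rules pass over those that are not, and their reading is None.
Of shell0, shell1 only 1 to 2 are there at a start; the rules pass over those that are not, and their reading is None.
At some moment in a run one of flange0, flange1, flange2, shell0, shell1 may be knocked a few centimetres aside while the robot is not near it.
It also fails if it takes over 210 s, if anything falls off the work surface, if the arm or the gripper's body presses on something with over 40 N, if the wrist force passes 120 N, or if a joint passes its speed limit or range.

## Robot

A 6-joint arm with a two-finger parallel gripper is mounted at the origin on the work surface. World frame = base frame: x ahead of the robot, y to its left, z up, the work surface at z = 0. Lengths are in m, angles in rad, forces in N, time in s.
With the tool pointing down it reaches from about 0.25 to 0.725 m from the base axis. Payload 9.7 kg.
Tool frame: the origin (TCP) lies midway between the tips of the shut fingers; the grasp point (between the pads) lies 19 mm behind it (arm.hold_point_z is the distance from the TCP to the grasp point, in m); z points along the fingers, x is the direction in which the jaws open and shut, and the axes are right-handed (so a half turn about z gives the same grasp; the last joint's range is limited). The gripper opens to 85 mm and grips with 20 to 120 N. Pads are 22 mm wide; open, the fingers measure 114 mm over their backs; the gripper's body (76 mm by 85 mm) begins 54 mm behind the grasp point. The pads swing forward as they close: fully open they stand 13 mm farther back than shut.
Start: joints at [-1.134, 0.087, 0.176, 1.66, 0, 1.571], TCP at [0.233, -0.498, 0.231] pointing down, gripper open.
Joint ranges: [-3.13, 3.13], [-0.85, 1.81], [-1.15, 1.24], [-2.2, 2.28], [-1.44, 1.52], [-3.14, 3.14]. Speed limits (rad/s): [2.22, 2.22, 2.57, 3.14, 3.14, 3.14].

## Interface

Orientations are given as a rotation vector (axis times angle).
In Python, from station import arm, vision gives the robot as it stands. The module is installed in compiled form; this text tells all that it offers.
- The arm moves only by the shell command python3 -m crank 'ROWS' [FORCE]. ROWS is JSON, one flat list of numbers, 5 for each row, row after row: the shift along the tool's x, y, z in mm, then the turn about the tool's z in degrees, then the closure, from 0 (fully open) to 1 (shut). A call has 1 to 12 rows; each row shifts and turns the commanded pose from where the row before left it, along the tool's axes as they then stand; what a row does not reach is not made up. A row lasts 1/10 s, in which the tool goes at most 50 mm and 8.59 degrees, less where a joint would pass 70% of its speed; a pose out of reach is approached as far as the arm can. A call with a gripper value outside its range is refused whole. The fingers move at their own pace and stop on an object; FORCE is the grip in N (left out, the last holds). Time passes only in rows, so rows that do not move let the fingers close. It gives the time, the measured TCP pose, the force and the opening at its end, in the units of the state.
- arm.state(): the state, without advancing time (a new reading comes with each control period).
- vision.read_camera(name): name is "scene" or "top" or "wrist"; returns a dict with "frame" (384x512x3 uint8, red, green, blue), "depth" (384x512 float32, m along the optical axis (not along the pixel's ray), 0 where there is no reading), "intrinsics" (3x3 intrinsics, pixels), "view" (4x4, takes a point from world to camera coordinates). Camera axes: x right, y down, z forward; pixel columns grow to the right and rows downward; lengths in m; the calibration is good to about 2 mm. The wrist camera is an equidistant fisheye: a pixel r from the principal point sees the ray r / f radians off the axis. A picture is of the moment at which its call begins.
- arm.finish_job(): hands the job in, once; it reports no verdict.
The state is a dict: "time_s": time; "joint_pos": joint angles; "qd": joint speeds; "tau": joint torques, N m; "position": TCP position; "tool_rot": TCP orientation; "force": force on the tool from outside, world axes, zero at the start; "ft_torque": the same for the moment, N m; "width": finger opening in m.
Only numpy, scipy, OpenCV 4.12 (cv2) and the standard library are available. Lean on these libraries where they do the work, as an engineer would, in place of code of your own. Each camera call takes 0.05 s, during which the arm holds its last target. There are 200 camera calls.

## Working session

There is one attempt and no reset: what is moved stays moved. The work goes in short steps, Python scripts to look and compute and a shell command to move; the robot and the scene stay as the last step left them, time stands still between calls to the robot, and variables do not carry over. Pictures are saved under pics/ and viewed, about 12 in all and at most 16, crops included, and the job is handed in when it is done.

```bash
mkdir -p pics; cat > h.py <<'E'
import numpy as np, cv2
from scipy.spatial.transform import Rotation as R
from station import arm, vision
def cam(n):
    c=vision.read_camera(n); c={k:np.array(v) for k,v in c.items()}; return c
def cloud(c):  # pinhole cameras: world xyz per pixel
    d=c['depth'];K=c['intrinsics'];v,u=np.mgrid[:d.shape[0],:d.shape[1]]
    P=np.stack([(u-K[0,2])/K[0,0]*d,(v-K[1,2])/K[1,1]*d,d],-1)
    V=np.linalg.inv(c['view']); W=P@V[:3,:3].T+V[:3,3]; W[d==0]=np.nan; return W
def save(n,img): cv2.imwrite('pics/'+n+'.png',img[...,::-1])
def st():
    s=arm.state(); print(round(s['time_s'],2),np.round(s['position'],4),np.round(s['tool_rot'],3),'F',np.round(s['force'],1),'w',round(s['width'],4)); return s
def togo(p,yaw=None):
    """rows to go: TCP to p (world), tool x axis to world angle yaw deg (mod 180)"""
    s=arm.state();r=R.from_rotvec(s['tool_rot']);M=r.as_matrix()
    print('shift mm (tool axes now)',np.round(M.T@(np.array(p)-s['position'])*1000,1))
    a=np.degrees(np.arctan2(M[1,0],M[0,0]));print('tool x angle',round(a,2),'q6',round(s['joint_pos'][5],3))
    if yaw is not None:
        d=-(yaw-a); d=(d+90)%180-90; print('turn about tool z deg',round(d,2))
E
cat > a.py <<'E'
from h import *
st(); togo([0.4,0,.2],0)
for n in ['scene','top']:
    c=cam(n); np.savez(n+'.npz',**c); save(n+'0',cv2.resize(c['frame'],(800,600),interpolation=cv2.INTER_CUBIC))
    V=np.linalg.inv(c['view']);print(n,V.round(3),c['intrinsics'])
E
python3 a.py
```

```text
0.0 [ 0.2326 -0.4982  0.2306] [-2.649e+00  1.687e+00  2.000e-03] F [-0.8  1.   0.5] w 0.0856
shift mm (tool axes now) [-380.5 -362.4   31.1]
tool x angle -64.97 q6 1.571
turn about tool z deg -64.97
scene [[ 0.512  0.694 -0.506  1.37 ]
 [ 0.859 -0.417  0.298 -0.43 ]
 [-0.004 -0.587 -0.81   1.301]
 [ 0.     0.     0.     1.   ]] [[476.79712557   0.         258.8691129 ]
 [  0.         476.79712557 195.74820452]
 [  0.           0.           1.        ]]
top [[ 0.028 -0.992  0.12   0.499]
 [-0.999 -0.03  -0.015  0.02 ]
 [ 0.019 -0.119 -0.993  1.27 ]
 [ 0.     0.     0.     1.   ]] [[364.05162132   0.         254.62501596]
 [  0.         364.05162132 195.56184612]
 [  0.           0.           1.        ]]
```

View pics/top0.png

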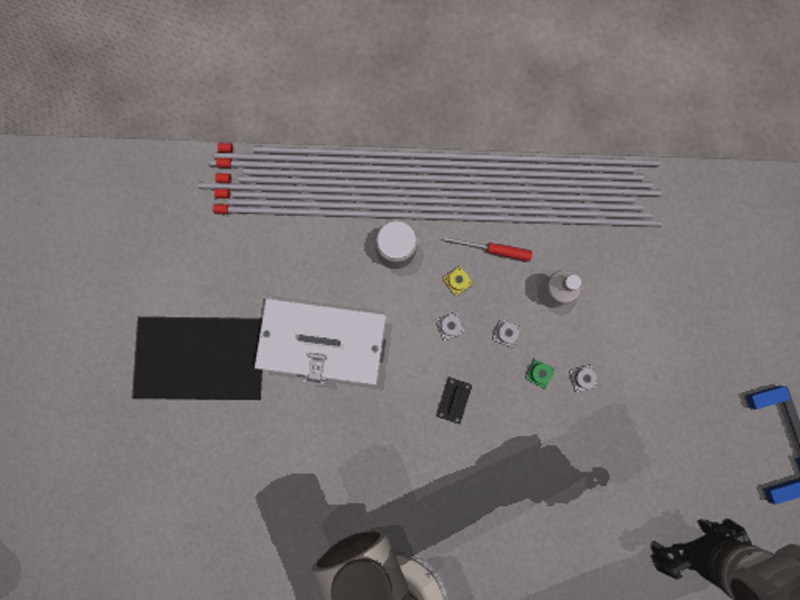

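View pics/scene0.png

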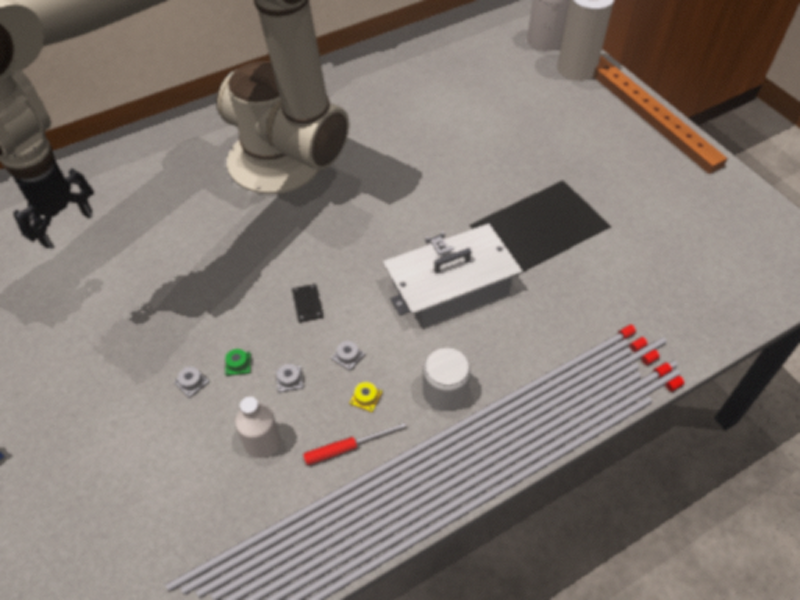

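```bash
cat > b.py <<'E'
from h import *
c=dict(np.load('top.npz'));W=cloud(c);f=c['frame'].astype(int);hsv=cv2.cvtColor(c['frame'],cv2.COLOR_RGB2HSV)
K=c['intrinsics'];V=np.linalg.inv(c['view'])
def onplane(px,z):
    d=V[:3,:3]@np.array([(px[0]-K[0,2])/K[0,0],(px[1]-K[1,2])/K[1,1],1]); return (V[:3,3]+d*(z-V[2,3])/d[2])
def comps(m,z,lo,hi):
    n,l,s,ce=cv2.connectedComponentsWithStats(m.astype(np.uint8))
    for i in range(1,n):
        if lo<s[i,4]<hi:
            cn,_=cv2.findContours((l==i).astype(np.uint8),0,2)
            ct=max(cn,key=len)[:,0,:]
            w=np.array([onplane(p,z)[:2] for p in ct])*1000
            r=cv2.minAreaRect(w.astype(np.float32))
            x=W[l==i]
            print('area',s[i,4],'px',ce[i].round(0),'centre',np.round(r[0],1),'size',np.round(r[1],1),'ang',round(r[2],1),'zmed',np.nanmedian(x[:,2]).round(4))
z=W[...,2];reg=(W[...,0]>.2)&(W[...,0]<.75)&(np.abs(W[...,1])<.65)
print('bench z',np.nanmedian(z[reg]))
print('plate');comps((z>.064)&(z<.078)&reg,.071,800,8000)
print('bases+bodies z>.02');comps((z>.018)&(z<.035)&reg,.028,20,300)
print('z>.004');comps((z>.005)&(z<.035)&reg,.008,50,600)
print('dark');comps((f.max(2)<45)&reg,.004,100,9000)
print('tall');comps((z>.08)&reg,.1,20,5000)
E
python3 b.py
```

```text
bench z -5.23310378337527e-05
plate
area 3357 px [205. 218.] centre [559.8 164.2] size [255.9 158.5] ang 83.9 zmed 0.0706
bases+bodies z>.02
area 125 px [293. 178.] centre [ 712.2 -130. ] size [38.6 41.8] ang 1.8 zmed 0.0274
area 23 px [348. 191.] centre [ 674.6 -321.8] size [51.4 11.3] ang 37.2 zmed 0.026
area 131 px [288. 208.] centre [ 609.3 -114.4] size [41.3 41.3] ang 1.7 zmed 0.0269
area 130 px [325. 212.] centre [ 597.6 -241.7] size [37.8 41.6] ang 1.7 zmed 0.0272
area 130 px [346. 239.] centre [ 510.3 -315.2] size [41.4 42.5] ang 18.8 zmed 0.0264
area 137 px [375. 242.] centre [ 501.9 -411.4] size [40.5 44.9] ang 1.6 zmed 0.0267
area 59 px [291. 256.] centre [ 446.8 -126.6] size [ 9.6 62.4] ang 72.3 zmed 0.025
z>.004
area 188 px [292. 179.] centre [ 711.7 -129.3] size [48.9 53.2] ang 35.6 zmed 0.0254
area 193 px [288. 208.] centre [ 610.9 -114.9] size [53.9 49.9] ang 19.6 zmed 0.0249
area 253 px [ 98. 221.] centre [546.7 542.9] size [106.1 119.2] ang 34.3 zmed 0.0063
area 186 px [324. 213.] centre [ 597.8 -242.2] size [50.4 49. ] ang 69.8 zmed 0.0259
area 107 px [107. 241.] c
[... 547 characters left out ...]
] ang 62.6 zmed 0.0107
area 1220 px [450. 352.] centre [ 150.  -665.3] size [203.1 146.9] ang 73.5 zmed 0.3662
area 167 px [475. 378.] centre [  65.5 -756.7] size [41.3 62.4] ang 1.2 zmed 0.5161
tall
area 72 px [253. 164.] centre [741.1  10.8] size [58.9 16.3] ang 86.5 zmed 0.0923
area 369 px [361. 183.] centre [ 691.9 -342.5] size [69.1 66.8] ang 89.8 zmed 0.1085
area 100 px [204. 217.] centre [564.6 163.2] size [84.3 12.2] ang 83.9 zmed 0.1061
area 46 px [202. 228.] centre [531.8 165.7] size [19.2 34.2] ang 20.1 zmed 0.0907
area 2974 px [470. 360.] centre [ 156.3 -667.1] size [309.4 142.2] ang 71.1 zmed 0.4501
area 22 px [244. 342.] centre [182.6  22.2] size [14.8 12.3] ang 1.8 zmed 0.1652
```

```bash
python3 -m crank '[0,0,0,-8.5,0,0,0,0,-8.5,0,0,0,0,-8.5,0,0,0,0,-8.5,0,0,0,0,-8.5,0,0,0,0,-8.5,0,0,0,0,-8.5,0,0,0,0,-8.5,0,0,0,0,-8.5,0,0,0,0,-8.5,0,0,0,0,-8.5,0,0,0,0,-8.5,0]' 40
python3 -m crank '[0,0,0,-8.5,0,0,0,0,-8.5,0,0,0,0,-8.5,0,0,0,0,-8.5,0,0,0,0,-8.5,0,0,0,0,-4.5,0]'
python3 -c "
from h import *
st();togo([.532,.166,.2],83.9)"
```

```text
time_s: 1.3
position: [0.2326, -0.4982, 0.2309]
tool_rot: [-2.975, -1.006, 0.0]
force: [0.5, -0.5, 0.1]
width: 0.0857
time_s: 1.9
position: [0.2326, -0.4982, 0.2308]
tool_rot: [-2.328, -2.109, -0.0]
force: [-0.7, 0.1, 0.3]
width: 0.0853
1.9 [ 0.2326 -0.4982  0.2308] [-2.328 -2.109 -0.   ] F [-0.7  0.1  0.3] w 0.0853
shift mm (tool axes now) [690.5 232.6  31.2]
tool x angle 84.35 q6 -1.035
turn about tool z deg 0.45
```

```bash
python3 -m crank '[46,16,0,0,0,46,16,0,0,0,46,16,0,0,0,46,16,0,0,0,46,16,0,0,0,46,16,0,0,0,46,16,0,0,0,46,16,0,0,0,46,16,0,0,0,46,16,0,0,0,46,16,0,0,0,46,16,0,0,0]'
python3 -m crank '[46,14,0,0,0.3,46,12,0,0,0.3,46,14,20,0.5,0.3,0,0,20,0,0.3,0,0,0,0,0.3,0,0,0,0,0.3,0,0,0,0,0.3]'
cat > w.py <<'E'
from h import *
import sys
st();c=cam('wrist');np.savez('wrist.npz',**c);print(c['intrinsics'],np.linalg.inv(c['view']).round(3))
save(sys.argv[1],c['frame'])
togo([.532,.166,.073],83.9)
E
python3 w.py w1
```

```text
time_s: 3.1
position: [0.4814, 0.0328, 0.2311]
tool_rot: [2.334, 2.103, -0.0]
force: [1.4, -1.0, 0.2]
width: 0.0856
time_s: 3.8
position: [0.5347, 0.1613, 0.1936]
tool_rot: [2.344, 2.091, 0.002]
force: [-0.0, 0.5, 0.6]
width: 0.0598
3.8 [0.5347 0.1613 0.1936] [2.344e+00 2.091e+00 2.000e-03] F [-0.   0.5  0.6] w 0.0598
[[297.31863964   0.         254.81939676]
 [  0.         297.31863964 190.75787484]
 [  0.           0.           1.        ]] [[ 0.114  0.938  0.327  0.451]
 [ 0.993 -0.108 -0.038  0.171]
 [-0.     0.329 -0.944  0.337]
 [ 0.     0.     0.     1.   ]]
shift mm (tool axes now) [  4.3  -3.5 120.7]
tool x angle 83.46 q6 0.407
turn about tool z deg -0.44
```

View pics/w1.png

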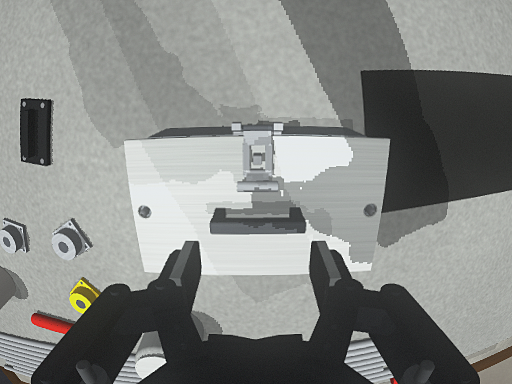

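```bash
cat >> h.py <<'E'
def wray(c,px,z):
    K=c['intrinsics'];V=np.linalg.inv(c['view']);a=(np.array(px)-K[:2,2])/K[0,0];r=np.hypot(*a)
    d=V[:3,:3]@np.r_[a/r*np.sin(r) if r>0 else a,np.cos(r)];return V[:3,3]+d*(z-V[2,3])/d[2]
E
python3 - <<'E'
from h import *
c=dict(np.load('wrist.npz'))
for n,p,z in [('bar',(257.5,186),.0885),('barL',(236,186),.0885),('barR',(279,186),.0885),('handle',(258,213),.107),('pinL',(145,212),.072),('pinR',(370,210),.072)]:print(n,(wray(c,p,z)*1000).round(1))
E
```

```text
bar [533.1 163.7  88.5]
barL [530.9 144.9  88.5]
barR [535.2 182.5  88.5]
handle [550.8 162.  107. ]
pinL [552.9  46.7  72. ]
pinR [576.9 274.3  72. ]
```

```bash
python3 -m crank '[3,-2,30,-0.4,0.3,0,0,30,0,0.3,0,0,30,0,0.3,0,0,20,0,0.3,0,0,10,0,0.3,0,0,0,0,0.3,0,0,0,0,0.3]' 
python3 -m crank '[0,0,0,0,0.8,0,0,0,0,0.8,0,0,0,0,0.8,0,0,0,0,0.8,0,0,0,0,0.8,0,0,0,0,0.8]' 30
python3 -c "
from h import *
st();togo([.5326,.1645,.073],83.9);save('w2',cam('wrist')['frame'])"
```

```text
time_s: 4.55
position: [0.5335, 0.1651, 0.0736]
tool_rot: [2.336, 2.099, 0.003]
force: [0.4, -0.3, 0.5]
width: 0.0595
time_s: 5.15
position: [0.5336, 0.1638, 0.0739]
tool_rot: [2.335, 2.097, 0.0]
force: [-1.9, -8.6, 6.6]
width: 0.0347
5.15 [0.5336 0.1638 0.0739] [2.335 2.097 0.   ] F [-1.9 -8.6  6.6] w 0.0347
shift mm (tool axes now) [ 0.6 -1.   0.9]
tool x angle 83.85 q6 0.407
turn about tool z deg -0.05
```

View pics/w2.png

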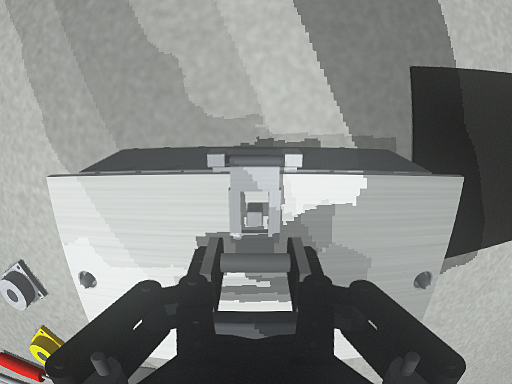

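```bash
python3 -m crank '[-1,-3.4,-9.7,0,0.8,0,-7.2,-11.3,0,0.8,0,-9.9,-9.1,0,0.8,0,0,0,0,0.8]' 
python3 -m crank '[0,-11.9,-6.2,0,0.8,0,-13.1,-2.9,0,0.8,0,-13.4,0.6,0,0.8,0,-12.8,4,0,0.8,0,-11.3,7.2,0,0.8,0,-6.4,6.4,0,0.8,0,0,0,0,0.8,0,0,0,0,0.8]' 
python3 -c "
from h import *
st();togo([.564,.162,.15],-6)
save('w3',cam('wrist')['frame'])"
```

```text
time_s: 5.6
position: [0.5118, 0.1661, 0.1038]
tool_rot: [2.335, 2.1, 0.001]
force: [2.7, -6.7, 0.1]
width: 0.0349
time_s: 6.4
position: [0.4429, 0.1735, 0.0946]
tool_rot: [2.336, 2.101, -0.0]
force: [-7.3, -6.3, 12.6]
width: 0.035
6.4 [0.4429 0.1735 0.0946] [ 2.336  2.101 -0.   ] F [-7.3 -6.3 12.6] w 0.035
shift mm (tool axes now) [  1.4 121.6 -55.4]
tool x angle 83.94 q6 0.479
turn about tool z deg 89.94
```

View pics/w3.png

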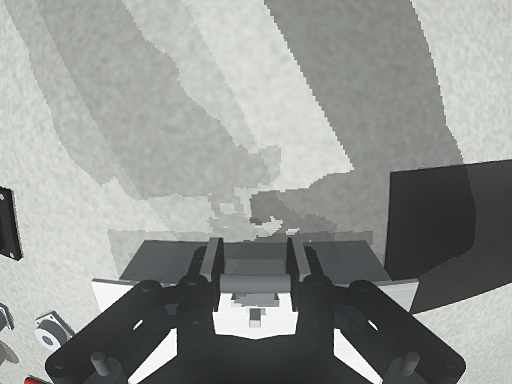

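```bash
python3 -m crank '[0,0,0,0,0.3,0,0,0,0,0.3,0,0,0,0,0.3,0,0,-30,0,0.3,0,0,-40,0,0.3,0,0,0,-8.5,0.3,0,0,0,-8.5,0.3,0,0,0,-8.5,0.3,0,0,0,-8.5,0.3,0,0,0,-8.5,0.3]'
python3 -m crank '[0,0,0,-8.5,0.3,0,0,0,-8.5,0.3,0,0,0,-8.5,0.3,0,0,0,-8.5,0.3,0,0,0,-8.5,0.3,0,0,0,-5,0.3,0,0,0,0,0.3]'
python3 -c "
from h import *
st();togo([.5645,.1615,.082],173.9)"
```

```text
time_s: 7.45
position: [0.4438, 0.1738, 0.163]
tool_rot: [-1.407, -2.809, -0.0]
force: [0.1, -0.3, 0.6]
width: 0.0596
time_s: 8.15
position: [0.4438, 0.1738, 0.1629]
tool_rot: [-0.164, -3.137, -0.0]
force: [-0.4, 0.0, 0.9]
width: 0.0597
8.15 [0.4438 0.1738 0.1629] [-0.164 -3.137 -0.   ] F [-0.4  0.   0.9] w 0.0597
shift mm (tool axes now) [-121.4    0.4   80.9]
tool x angle 174.0 q6 -1.093
turn about tool z deg 0.1
```

Check the hasp and the handle position from the top camera once over it.

```bash
python3 -c "
from h import *
c=cam('wrist');save('w4',c['frame']);np.savez('wrist.npz',**c)"
```

```text
(no output)
```

View pics/w4.png

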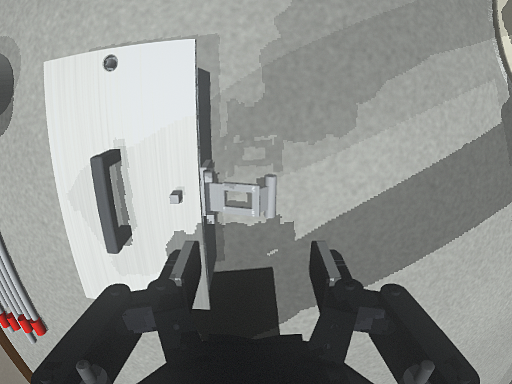

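```bash
python3 -m crank '[-41,0,0,0,0.3,-40,0,0,0,0.3,-40.5,0.5,0,0,0.3,0,0,0,0,0.3,0,0,40,0,0.3,0,0,30,0,0.3,0,0,11,0,0.3,0,0,0,0,0.3]'
python3 -m crank '[0,0,0,0,1,0,0,0,0,1,0,0,0,0,1,0,0,0,0,1,0,0,0,0,1,0,0,0,0,1,0,0,0,0,1]' 100
python3 -c "
from h import *
st();togo([.5645,.1615,.082],173.9)"
```

```text
time_s: 9.0
position: [0.5635, 0.1612, 0.0808]
tool_rot: [-0.168, -3.134, 0.001]
force: [-0.1, 0.4, 0.1]
width: 0.06
time_s: 9.7
position: [0.5653, 0.1615, 0.0838]
tool_rot: [0.166, 3.135, 0.001]
force: [-1.2, 0.1, 7.1]
width: 0.0105
9.7 [0.5653 0.1615 0.0838] [1.660e-01 3.135e+00 1.000e-03] F [-1.2  0.1  7.1] w 0.0105
shift mm (tool axes now) [ 0.8 -0.1  1.8]
tool x angle 173.92 q6 -1.186
turn about tool z deg 0.02
```

```bash
python3 -m crank '[0,0,-10,0,1,0,0,-20,0,1,0,0,-30,0,1,0,0,0,0,1]'
python3 -m crank '[9,33,0,0,1,9,33,0,0,1,9,33,0,0,1,9,33,0,0,1,9,33,0,0,1,9,33,0,0,1,9,33,0,0,1,9.5,37,0,0,1,0,0,0,0,1,0,0,0,0,1,0,0,0,0,1]'
python3 -c "
from h import *
st();togo([.52,.436,.024])"
```

```text
time_s: 10.1
position: [0.5662, 0.1617, 0.1464]
tool_rot: [0.166, 3.132, 0.003]
force: [0.8, -0.1, -4.1]
width: 0.01
time_s: 11.2
position: [0.5209, 0.4347, 0.1412]
tool_rot: [-0.167, -3.136, 0.002]
force: [0.7, -0.3, -4.7]
width: 0.0095
11.2 [0.5209 0.4347 0.1412] [-1.670e-01 -3.136e+00  2.000e-03] F [ 0.7 -0.3 -4.7] w 0.0095
shift mm (tool axes now) [  0.9   1.3 117.2]
tool x angle 173.9 q6 -0.769
```

```bash
python3 -m crank '[1,1,40,0,1,0,0,30,0,1,0,0,25,0,1,0,0,15,0,1,0,0,5,0,1,0,0,2,0,1,0,0,2,0,1,0,0,0,0,1,0,0,0,0,1]'
python3 -c "
from h import *
st()"
```

```text
time_s: 12.1
position: [0.5204, 0.4369, 0.0241]
tool_rot: [0.166, 3.136, 0.002]
force: [0.5, 0.5, -4.2]
width: 0.0097
12.1 [0.5204 0.4369 0.0241] [1.660e-01 3.136e+00 2.000e-03] F [ 0.5  0.5 -4.2] w 0.0097
```

```bash
python3 -m crank '[0,0,1.5,0,1,0,0,1.5,0,1,0,0,0,0,1,0,0,0,0,1]'
python3 -m crank '[0,0,0,0,0.3,0,0,0,0,0.3,0,0,0,0,0.3,0,0,0,0,0.3,0,0,-10,0,0.3,0,0,-40,0,0.3,0,0,-45,0,0.3,0,0,-45,0,0.3,0,0,-15,0,0.3,0,0,0,0,0.3]'
cat > t.py <<'E'
from b import *
E
sed -i "s/^c=dict(np.load('top.npz'))/st();c=cam('top');np.savez('top.npz',**c)/" b.py; python3 b.py
```

```text
time_s: 12.5
position: [0.5204, 0.4369, 0.0219]
tool_rot: [0.166, 3.136, 0.002]
force: [-3.3, -2.9, 4.8]
width: 0.0101
time_s: 13.5
position: [0.521, 0.4373, 0.1795]
tool_rot: [0.166, 3.133, 0.007]
force: [-0.1, -0.2, -0.6]
width: 0.0596
13.5 [0.521  0.4373 0.1795] [0.166 3.133 0.007] F [-0.1 -0.2 -0.6] w 0.0596
bench z 0.0011311774113456075
plate
bases+bodies z>.02
area 127 px [293. 179.] centre [ 712.2 -130. ] size [38.6 41.8] ang 1.8 zmed 0.0273
area 25 px [347. 189.] centre [ 683.7 -320.2] size [55.8 17. ] ang 21.8 zmed 0.0281
area 43 px [177. 216.] centre [572.9 263.3] size [  3.6 133.8] ang 84.3 zmed 0.0265
area 129 px [288. 208.] centre [ 609.3 -114.4] size [41.4 41.2] ang 1.1 zmed 0.0271
area 129 px [325. 213.] centre [ 597.6 -241.7] size [37.8 41.6] ang 1.7 zmed 0.0267
area 134 px [346. 239.] centre [ 510.2 -314.7] size [42.7 41.5] ang 46.0 zmed 0.0268
area 140 px [375. 242.] centre [ 501.9 -411.5] size [40.5 44.7] ang 1.6 zmed 0.0262
area 58 px [291. 256.] centre [ 446.8 -126.6] size [10.5 62.5] ang 73.4 zmed 0.0247
z>.004
area 187 px [292. 179.] centre [ 712.2 -130.3] size
[... 352 characters left out ...]
 ang 16.6 zmed 0.0244
area 401 px [290. 256.] centre [ 447.6 -127.5] size [54.  91.5] ang 73.3 zmed 0.0098
dark
area 455 px [ 42. 204.] centre [602.6 746. ] size [181.5  58.9] ang 48.1 zmed 0.6147
area 1277 px [108. 226.] centre [521.9 459.8] size [178.  319.9] ang 0.7 zmed 0.2401
area 126 px [165. 242.] centre [495.6 306.7] size [ 17.6 116.6] ang 89.9 zmed 0.0033
area 180 px [290. 254.] centre [ 448.1 -122.5] size [52.2 82.4] ang 64.1 zmed 0.01
tall
area 74 px [253. 164.] centre [742.1  10.4] size [16.6 58.9] ang 1.8 zmed 0.0929
area 368 px [361. 183.] centre [ 691.9 -342.5] size [69.1 66.8] ang 89.8 zmed 0.1085
area 65 px [199. 253.] centre [454.7 173.4] size [43.9 25.3] ang 1.6 zmed 0.084
```

```bash
python3 -m crank '[-12.2,-44.9,0,0,0.2,-12.2,-44.9,0,0,0.2,-12.2,-44.9,0,0,0.2,-12.2,-44.9,0,0,0.2,-12.2,-44.9,0,0,0.2,-12.2,-44.9,0,0,0.2,-12.2,-44.9,0,0,0.2,-12.2,-44.9,0,0,0.2,-12.2,-44.9,0,0,0.2,-12.2,-44.9,0,0,0.2,-12.2,-44.9,0,0,0.2,-12.2,-44.9,0,0,0.2]'
python3 -m crank '[0,0,0,8.5,0.2,0,0,0,8.5,0.2,0,0,0,8.5,0.2,0,0,0,8.5,0.2,0,0,0,8.5,0.2,0,0,0,8.5,0.2,0,0,0,8.5,0.2,0,0,0,4.5,0.2,0,0,0,0,0.2]'
python3 w.py w5
```

```text
time_s: 14.75
position: [0.6079, -0.1165, 0.1731]
tool_rot: [-0.166, -3.135, -0.001]
force: [0.6, 1.0, 0.1]
width: 0.0681
time_s: 15.65
position: [0.6079, -0.1146, 0.1732]
tool_rot: [-1.803, -2.569, 0.002]
force: [-0.2, 0.3, 0.8]
width: 0.0681
15.65 [ 0.6079 -0.1146  0.1732] [-1.803e+00 -2.569e+00  2.000e-03] F [-0.2  0.3  0.8] w 0.0681
[[297.31863964   0.         254.81939676]
 [  0.         297.31863964 190.75787484]
 [  0.           0.           1.        ]] [[-0.34   0.889  0.306  0.53 ]
 [ 0.941  0.321  0.111 -0.143]
 [ 0.     0.325 -0.946  0.316]
 [ 0.     0.     0.     1.   ]]
shift mm (tool axes now) [289.5  24.9 100.7]
tool x angle 110.04 q6 -0.536
turn about tool z deg 26.14
```

View pics/w5.png

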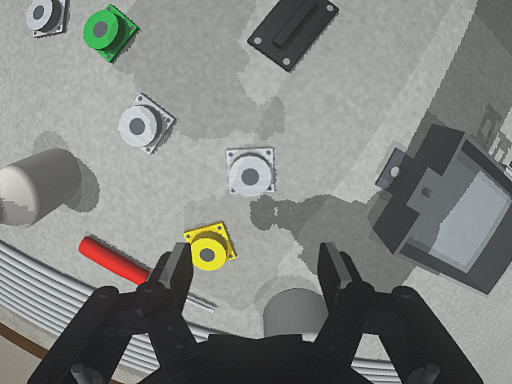

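```bash
python3 - <<'E'
from h import *
c=dict(np.load('wrist.npz'))
for n,p,z in [('A',(249.5,175.5),.027),('a1',(226,149),.008),('a2',(273,147),.008),('a3',(277,196),.008),('B',(137,127),.027),('b1',(140,94),.008),('b2',(177,124),.008),('b3',(151,153),.008),('C',(45,15),.027),('rib0',(316,1),.026),('rib1',(280,50),.026)]:print(n,(wray(c,p,z)*1000).round(1))
togo([.6093,-.1144,.0075])
E
```

```text
A [ 609.7 -120.1   27. ]
a1 [ 595.8 -151.7    8. ]
a2 [ 577.1 -105.8    8. ]
a3 [626.8 -82.1   8. ]
B [ 599.3 -246.4   27. ]
b1 [ 568.1 -260.     8. ]
b2 [ 587.1 -210.     8. ]
b3 [ 626.8 -229.6    8. ]
C [ 505.2 -406.2   27. ]
rib0 [ 420.3 -119.6   26. ]
rib1 [ 482.  -134.9   26. ]
shift mm (tool axes now) [ -0.5   1.6 165.9]
tool x angle 110.04 q6 -0.536
```

```bash
python3 -m crank '[-2,1.5,50,-1,0.2,0,0,45,0,0.2,0,0,40,0,0.2,0,0,20,0,0.2,0,0,10.5,0,0.2,0,0,0,0,0.2,0,0,0,0,0.2]'
python3 -m crank '[0,0,0,0,1,0,0,0,0,1,0,0,0,0,1,0,0,0,0,1,0,0,0,0,1,0,0,0,0,1,0,0,0,0,1]' 80
python3 -m crank '[0,0,-20,0,1,0,0,-40,0,1,0,0,-40,0,1,0,0,-10,0,1,0,0,0,0,1]'
python3 -c "
from h import *
st();togo([.5645,.1615,.12],173.9)"
```

```text
time_s: 16.4
position: [0.6113, -0.1161, 0.0107]
tool_rot: [1.779, 2.588, 0.001]
force: [0.2, 0.3, 0.2]
width: 0.0684
time_s: 17.1
position: [0.6119, -0.1165, 0.012]
tool_rot: [1.779, 2.585, 0.002]
force: [-1.4, -0.9, 7.5]
width: 0.041
time_s: 17.6
position: [0.6117, -0.1162, 0.1215]
tool_rot: [1.779, 2.586, 0.002]
force: [-0.1, -0.8, -4.2]
width: 0.0407
17.6 [ 0.6117 -0.1162  0.1215] [1.779e+00 2.586e+00 2.000e-03] F [-0.1 -0.8 -4.2] w 0.0407
shift mm (tool axes now) [276.3  55.2   1.1]
tool x angle 110.94 q6 -0.553
turn about tool z deg -62.96
```

```bash
python3 -m crank '[0,0,0,-8,1,0,0,0,-8,1,0,0,0,-8,1,0,0,0,-8,1,0,0,0,-8,1,0,0,0,-8,1,0,0,0,-8,1,0,0,0,-7,1,0,0,0,0,1]'
python3 -c "
from h import *
st();togo([.5709,.2212,.12],173.9)"
```

```text
time_s: 18.5
position: [0.6098, -0.1159, 0.117]
tool_rot: [-0.163, -3.134, -0.001]
force: [-0.3, 0.4, -3.7]
width: 0.0409
18.5 [ 0.6098 -0.1159  0.117 ] [-1.630e-01 -3.134e+00 -1.000e-03] F [-0.3  0.4 -3.7] w 0.0409
shift mm (tool axes now) [ 73.7 331.2  -2.7]
tool x angle 174.03 q6 -1.654
turn about tool z deg 0.13
```

```bash
python3 -m crank '[7.4,33,-1,0,1,7.4,33,-1,0,1,7.4,33,-1,0,1,7.4,33,0,0,1,7.4,33,0,0,1,7.4,33,0,0,1,7.4,33,0,0,1,7.4,33,0,0,1,7.4,33,0,0,1,7.1,34,0,0,1,0,0,0,0,1]'
cat > d.py <<'E'
from h import *
import sys
st();s=arm.state();c=cam('top');np.savez('top.npz',**c);W=cloud(c);z=W[...,2]
m=(z>.058)&(z<.074)&(np.abs(W[...,0]-.56)<.1)&(np.abs(W[...,1]-.16)<.15)
p=(W[m][:,:2]*1000).astype(np.float32);r=cv2.minAreaRect(p);print('box rim',r)
x,y=float(sys.argv[1]),float(sys.argv[2])
togo([x,y,float(sys.argv[3])],float(sys.argv[4]))
E
python3 d.py .5709 .2212 .0185 173.9
```

```text
time_s: 19.6
position: [0.5712, 0.2244, 0.1207]
tool_rot: [-0.167, -3.135, -0.0]
force: [-0.7, -1.2, -4.1]
width: 0.041
19.6 [0.5712 0.2244 0.1207] [-0.167 -3.135 -0.   ] F [-0.7 -1.2 -4.1] w 0.041
box rim ((561.2254028320312, 136.4862518310547), (198.7106170654297, 157.50035095214844), 86.13163757324219)
shift mm (tool axes now) [  0.2  -1.3 102.3]
tool x angle 173.9 q6 -1.093
turn about tool z deg -0.0
```

```bash
python3 -m crank '[0,-1.3,35,0,1,0,0,30,0,1,0,0,20,0,1,0,0,10,0,1,0,0,5,0,1,0,0,2,0,1,0,0,1.5,0,1,0,0,0,0,1,0,0,0,0,1]'
```

```text
time_s: 20.55
position: [0.5727, 0.2198, 0.0199]
tool_rot: [0.167, 3.136, 0.001]
force: [0.5, 0.5, -3.3]
width: 0.0411
```

```bash
python3 -m crank '[0,0,1.5,0,1,0,0,1,0,1,0,0,0,0,1]'
python3 -m crank '[0,0,0,0,0.2,0,0,0,0,0.2,0,0,0,0,0.2,0,0,0,0,0.2,0,0,-30,0,0.2,0,0,-45,0,0.2,0,0,-45,0,0.2,0,0,-30,0,0.2,0,0,0,0,0.2]'
python3 b.py | grep -A8 bases
python3 -c "
from h import *
st();togo([.598,-.242,.17],160)"
```

```text
time_s: 20.85
position: [0.5727, 0.2197, 0.018]
tool_rot: [0.166, 3.136, 0.001]
force: [-2.5, -0.6, 4.9]
width: 0.041
time_s: 21.75
position: [0.5741, 0.2202, 0.1721]
tool_rot: [0.166, 3.13, 0.005]
force: [-0.1, 0.8, 0.6]
width: 0.0686
bases+bodies z>.02
area 126 px [293. 178.] centre [ 712.2 -130. ] size [38.6 41.7] ang 1.8 zmed 0.0267
area 27 px [347. 189.] centre [ 684.2 -318.5] size [54.7 16.7] ang 18.3 zmed 0.0253
area 128 px [325. 213.] centre [ 597.6 -241.7] size [37.8 41.6] ang 1.7 zmed 0.0267
area 102 px [190. 216.] centre [572.1 216.7] size [38.8 41.6] ang 74.4 zmed 0.0324
area 135 px [346. 239.] centre [ 510.2 -314.7] size [42.7 41.5] ang 46.0 zmed 0.0267
area 139 px [375. 242.] centre [ 502. -413.] size [41.1 41.1] ang 89.4 zmed 0.0264
area 59 px [291. 256.] centre [ 447.  -126.1] size [10.7 62.4] ang 72.3 zmed 0.0249
z>.004
21.8 [0.5734 0.22   0.1691] [1.660e-01 3.133e+00 3.000e-03] F [ 0.6 -0.3 -0.2] w 0.0682
shift mm (tool axes now) [ -73.4 -456.8   -1.5]
tool x angle 173.93 q6 -1.098
turn about tool z deg 13.93
```

```bash
python3 -m crank '[-6.7,-42,0,0,0.2,-6.7,-42,0,0,0.2,-6.7,-42,0,0,0.2,-6.7,-42,0,0,0.2,-6.7,-42,0,0,0.2,-6.7,-42,0,0,0.2,-6.7,-42,0,0,0.2,-6.7,-42,0,0,0.2,-6.7,-42,0,0,0.2,-6.7,-40,0,7,0.2,-6.7,-38,0,7,0.2,0,0,0,0,0.2]'
python3 -c "
from h import *
st();togo([.598,-.243,.0105],160)"
```

```text
time_s: 23.0
position: [0.5915, -0.2458, 0.1642]
tool_rot: [-0.56, -3.088, 0.0]
force: [-0.3, -0.3, 0.1]
width: 0.0684
23.0 [ 0.5915 -0.2458  0.1642] [-0.56  -3.088  0.   ] F [-0.3 -0.3  0.1] w 0.0684
shift mm (tool axes now) [ -5.6   5.  153.6]
tool x angle 159.45 q6 -1.606
turn about tool z deg -0.55
```

```bash
python3 -m crank '[-5.5,5,45,-0.5,0.2,0,0,45,0,0.2,0,0,35,0,0.2,0,0,20,0,0.2,0,0,8,0,0.2,0,0,0,0,0.2,0,0,0,0,0.2]'
python3 -m crank '[0,0,0,0,1,0,0,0,0,1,0,0,0,0,1,0,0,0,0,1,0,0,0,0,1,0,0,0,0,1,0,0,0,0,1]' 80
python3 -m crank '[0,0,-20,0,1,0,0,-40,0,1,0,0,-40,0,1,0,0,-10,-7,1,0,0,0,-7,1,0,0,0,0,1]'
python3 -c "
from h import *
st();togo([.5645,.1615,.12],173.9)"
```

```text
time_s: 23.7
position: [0.6, -0.2389, 0.0147]
tool_rot: [0.533, 3.095, -0.0]
force: [-0.1, -0.5, 0.3]
width: 0.0681
time_s: 24.4
position: [0.6004, -0.2391, 0.0158]
tool_rot: [0.534, 3.093, -0.001]
force: [-0.8, 2.0, 7.0]
width: 0.0405
time_s: 25.0
position: [0.5997, -0.239, 0.1244]
tool_rot: [0.15, 3.137, -0.0]
force: [0.4, -0.4, -3.6]
width: 0.0407
25.0 [ 0.5997 -0.239   0.1244] [ 0.15   3.137 -0.   ] F [ 0.4 -0.4 -3.6] w 0.0407
shift mm (tool axes now) [ 73.3 395.3   4.2]
tool x angle 174.53 q6 -1.855
turn about tool z deg 0.63
```

```bash
python3 -m crank '[7.3,37,0,0,1,7.3,37,0,0,1,7.3,37,0,0,1,7.3,37,0,0,1,7.3,37,0,0,1,7.3,37,0,0,1,7.3,37,0,0,1,7.3,37,0,0,1,7.3,37,0,0,1,7.3,37,0,0.6,1,0,23,0,0,1,0,0,0,0,1]'
python3 d.py .5643 .1595 .0235 173.9
```

```text
time_s: 26.2
position: [0.5648, 0.1621, 0.123]
tool_rot: [-0.17, -3.136, -0.001]
force: [-0.8, -0.9, -3.3]
width: 0.0405
26.2 [0.5648 0.1621 0.123 ] [-1.700e-01 -3.136e+00 -1.000e-03] F [-0.8 -0.9 -3.3] w 0.0405
box rim ((562.1109619140625, 91.69699096679688), (171.85328674316406, 108.73802947998047), 9.994333267211914)
shift mm (tool axes now) [ 0.3 -1.  99.5]
tool x angle 173.78 q6 -1.185
turn about tool z deg -0.12
```

```bash
python3 -m crank '[0,-1,35,0,1,0,0,30,0,1,0,0,20,0,1,0,0,9,0,1,0,0,4,0,1,0,0,2,0,1,0,0,1,0,1,0,0,0,0,1,0,0,0,0,1]'
```

```text
time_s: 27.15
position: [0.5656, 0.1585, 0.0234]
tool_rot: [0.169, 3.136, 0.001]
force: [0.2, -0.1, -4.0]
width: 0.0404
```

```bash
python3 -m crank '[0,0,1.5,0,1,0,0,1.5,0,1,0,0,0,0,1]'
python3 -m crank '[0,0,0,0,0.2,0,0,0,0,0.2,0,0,0,0,0.2,0,0,0,0,0.2,0,0,-30,0,0.2,0,0,-45,0,0.2,0,0,-45,0,0.2,0,0,-30,0,0.2,0,0,0,0,0.2]'
python3 b.py | grep -A12 bases
python3 -c "
from h import *
st();togo([.504,-.412,.17],106)"
```

```text
time_s: 27.45
position: [0.5656, 0.1585, 0.0217]
tool_rot: [0.169, 3.135, 0.001]
force: [-5.6, -1.0, 11.3]
width: 0.0405
time_s: 28.35
position: [0.567, 0.1588, 0.1748]
tool_rot: [0.169, 3.13, 0.004]
force: [0.2, 0.6, 0.2]
width: 0.0685
bases+bodies z>.02
area 127 px [293. 179.] centre [ 712.2 -130. ] size [38.6 41.8] ang 1.8 zmed 0.0275
area 27 px [347. 189.] centre [ 683.5 -319.6] size [55.8 18.3] ang 21.8 zmed 0.0259
area 42 px [212. 219.] centre [563.6 142.8] size [19.4 41.4] ang 87.3 zmed 0.0317
area 134 px [346. 239.] centre [ 510.2 -314.7] size [42.7 41.5] ang 46.0 zmed 0.0269
area 140 px [375. 242.] centre [ 501.9 -411.4] size [40.5 44.9] ang 1.6 zmed 0.0265
area 59 px [291. 256.] centre [ 447.  -126.1] size [10.7 62.4] ang 72.3 zmed 0.0251
z>.004
area 184 px [293. 179.] centre [ 712.1 -130. ] size [48.9 51.6] ang 35.6 zmed 0.0259
area 52 px [347. 189.] centre [ 686.8 -325. ] size [70.5 25. ] ang 25.2 zmed 0.0187
area 197 px [345. 239.] centre [ 510.  -316.4] size [51.6 48.3] ang 65.0 zmed 0.0253
area 200 px [374. 242.] centre [ 503.2 -415.2] size [49.6 53.1] ang 15.8 zmed 0.0253
area 392 px [290. 256.] centre [ 446. -129.] size [57.3 89.8] ang 72.5 zmed 0.0097
28.4 [0.5663 0.1586 0.172 ] [1.690e-01 3.133e+00 2.000e-03] F [0.1 0.5 0.2] w 0.0681
shift mm (tool axes now) [ 5.00e-01 -5.74e+02  1.10e+00]
tool x angle 173.83 q6 -1.19
turn about tool z deg 67.83
```

```bash
python3 -m crank '[0,-47.8,0,0,0.2,0,-47.8,0,0,0.2,0,-47.8,0,0,0.2,0,-47.8,0,0,0.2,0,-47.8,0,0,0.2,0,-47.8,0,0,0.2,0,-47.8,0,0,0.2,0,-47.8,0,0,0.2,0,-47.8,0,0,0.2,0,-47.8,0,0,0.2,0,-47.8,0,0,0.2,0,-47.8,0,0,0.2]'
python3 -m crank '[0,0,0,8.5,0.2,0,0,0,8.5,0.2,0,0,0,8.5,0.2,0,0,0,8.5,0.2,0,0,0,8.5,0.2,0,0,0,8.5,0.2,0,0,0,8.5,0.2,0,0,0,8.5,0.2,0,0,0,0,0.2]'
python3 -c "
from h import *
st();togo([.5025,-.4125,.012],106)"
```

```text
time_s: 29.6
position: [0.5025, -0.4136, 0.1678]
tool_rot: [-0.169, -3.135, -0.002]
force: [0.2, -0.3, -0.3]
width: 0.0686
time_s: 30.5
position: [0.5031, -0.4117, 0.1679]
tool_rot: [-1.896, -2.502, -0.0]
force: [-0.5, 0.4, -0.5]
width: 0.0685
30.5 [ 0.5031 -0.4117  0.1679] [-1.896 -2.502 -0.   ] F [-0.5  0.4 -0.5] w 0.0685
shift mm (tool axes now) [ -0.9  -0.6 155.9]
tool x angle 105.7 q6 -0.96
turn about tool z deg -0.3
```

```bash
python3 -m crank '[-1,-0.5,50,0,0.2,0,0,45,0,0.2,0,0,35,0,0.2,0,0,18,0,0.2,0,0,8,0,0.2,0,0,0,0,0.2,0,0,0,0,0.2]'
python3 -m crank '[0,0,0,0,1,0,0,0,0,1,0,0,0,0,1,0,0,0,0,1,0,0,0,0,1,0,0,0,0,1,0,0,0,0,1]' 80
python3 -m crank '[0,0,-20,0,1,0,0,-40,0,1,0,0,-40,-8.5,1,0,0,-10,-8.5,1,0,0,0,-8.5,1,0,0,0,-8.5,1,0,0,0,-8.5,1,0,0,0,-8.5,1,0,0,0,-8.5,1,0,0,0,-8.5,1,0,0,0,0,1]'
python3 -c "
from h import *
st();togo([.558,.0992,.12],173.9)"
```

```text
time_s: 31.2
position: [0.5037, -0.4134, 0.0147]
tool_rot: [1.892, 2.506, -0.0]
force: [0.5, 0.3, 0.3]
width: 0.0682
time_s: 31.9
position: [0.5043, -0.4141, 0.0161]
tool_rot: [1.892, 2.503, -0.001]
force: [0.2, -0.5, 7.6]
width: 0.0407
time_s: 33.0
position: [0.5032, -0.4129, 0.1237]
tool_rot: [-0.165, -3.137, -0.0]
force: [0.3, 0.6, -4.0]
width: 0.0408
33.0 [ 0.5032 -0.4129  0.1237] [-0.165 -3.137 -0.   ] F [ 0.3  0.6 -4. ] w 0.0408
shift mm (tool axes now) [ -0.7 515.1   3.8]
tool x angle 173.97 q6 -2.153
turn about tool z deg 0.07
```

```bash
python3 -m crank '[0,46.5,0,0,1,0,46.5,0,0,1,0,46.5,0,0,1,0,46.5,0,0,1,0,46.5,0,0,1,0,46.5,0,0,1,0,46.5,0,0,1,0,46.5,0,0,1,0,46.5,0,0,1,0,46.5,0,0,1,0,46.5,0,0,1,0,0,0,0,1]'
python3 -c "
from h import *
cam('top');st();c=dict(np.load('top.npz'));W=cloud(c);z=W[...,2];m=(z>.027)&(z<.042)&(abs(W[...,0]-.56)<.07)&(abs(W[...,1]-.16)<.1)
f=np.zeros(z.shape+(3,),np.uint8);togo([.558,.0992,.0235],173.9);save('tbox',cv2.resize(cam('top')['frame'][170:270,130:270],None,fx=5,fy=5))"
```

```text
time_s: 34.2
position: [0.5583, 0.1005, 0.1237]
tool_rot: [0.168, 3.137, 0.003]
force: [-0.5, -0.9, -3.9]
width: 0.0409
34.25 [0.5581 0.0981 0.1236] [-0.169 -3.137 -0.   ] F [-0.1 -0.7 -4. ] w 0.0406
shift mm (tool axes now) [  0.2   1.  100.1]
tool x angle 173.82 q6 -1.289
turn about tool z deg -0.08
```

View pics/tbox.png

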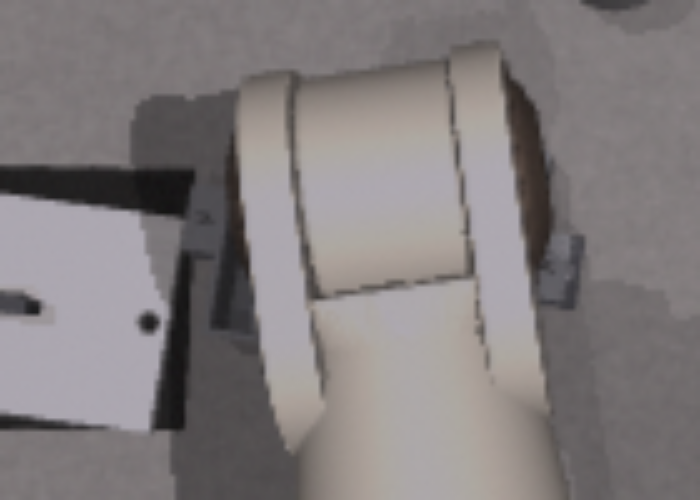

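```bash
python3 -m crank '[0,1,35,0,1,0,0,30,0,1,0,0,20,0,1,0,0,9,0,1,0,0,4,0,1,0,0,2,0,1,0,0,1,0,1,0,0,0,0,1,0,0,0,0,1]'
python3 -m crank '[0,0,1.5,0,1,0,0,1,0,1,0,0,0,0,1]'
```

```text
time_s: 35.2
position: [0.5588, 0.0965, 0.0234]
tool_rot: [0.169, 3.136, 0.0]
force: [0.5, 0.2, -3.1]
width: 0.0405
time_s: 35.5
position: [0.5588, 0.0966, 0.0221]
tool_rot: [0.169, 3.135, 0.0]
force: [-5.2, -1.9, 10.4]
width: 0.0402
```

```bash
python3 -m crank '[0,0,0,0,0.2,0,0,0,0,0.2,0,0,0,0,0.2,0,0,0,0,0.2,0,0,-30,0,0.2,0,0,-45,0,0.2,0,0,-45,0,0.2,0,0,-30,0,0.2,0,0,0,0,0.2,0,0,0,0,0.2]'
python3 -c "
from h import *
st();togo([.447,-.127,.17],72.8)"
```

```text
time_s: 36.5
position: [0.5588, 0.0966, 0.1704]
tool_rot: [0.169, 3.136, 0.0]
force: [-0.7, -1.1, -1.5]
width: 0.0681
36.5 [0.5588 0.0966 0.1704] [0.169 3.136 0.   ] F [-0.7 -1.1 -1.5] w 0.0681
shift mm (tool axes now) [  87.1 -234.3    0.3]
tool x angle 173.83 q6 -1.292
turn about tool z deg -78.97
```

```bash
python3 -m crank '[14.5,-39,0,0,0.35,14.5,-39,0,0,0.35,14.5,-39,0,0,0.35,14.5,-39,0,0,0.35,14.5,-39,0,0,0.35,14.5,-39,0,0,0.35,0,0,0,8.5,0.35,0,0,0,8.5,0.35,0,0,0,8.5,0.35,0,0,0,8.5,0.35,0,0,0,8.5,0.35,0,0,0,8.5,0.35]'
python3 -m crank '[0,0,0,8.5,0.35,0,0,0,8.5,0.35,0,0,0,8.5,0.35,0,0,0,8.5,0.35,0,0,0,8.5,0.35,0,0,0,7.5,0.35,0,0,0,0,0.35,0,0,0,0,0.35]'
python3 b.py | grep -A20 bases
python3 -c "
from h import *
st();c=cam('wrist');np.savez('wrist.npz',**c);a=c['frame'];b=cam('top')['frame'][170:270,110:260]
b=cv2.resize(b,(512,341),interpolation=cv2.INTER_CUBIC);save('sh',np.vstack([a[:250],b]))"
```

```text
time_s: 37.7
position: [0.4461, -0.1266, 0.1683]
tool_rot: [-1.51, -2.752, 0.001]
force: [-0.8, 0.2, 0.1]
width: 0.0554
time_s: 38.5
position: [0.4463, -0.1267, 0.169]
tool_rot: [-2.523, -1.869, 0.002]
force: [0.3, -0.7, 0.3]
width: 0.056
bases+bodies z>.02
area 127 px [293. 178.] centre [ 712.2 -130. ] size [38.6 41.8] ang 1.8 zmed 0.027
area 24 px [347. 189.] centre [ 680.  -320.4] size [50.8 13.6] ang 28.4 zmed 0.0282
area 104 px [209. 219.] centre [563.8 154.1] size [40.9 40.8] ang 2.6 zmed 0.0325
area 101 px [225. 221.] centre [558.3  96.8] size [42.7 40.9] ang 28.7 zmed 0.0328
area 110 px [192. 224.] centre [546.8 212.6] size [44.3 43.6] ang 29.0 zmed 0.0323
area 131 px [346. 239.] centre [ 510.4 -315.9] size [41.9 41.7] ang 27.1 zmed 0.0269
z>.004
area 185 px [293. 179.] centre [ 713.2 -130.5] size [49.9 49.5] ang 35.4 zmed 0.0261
area 197 px [345. 239.] centre [ 509.9 -316.6] size [51.1 48.3] ang 64.9 zmed 0.0248
area 78 px [290. 246.] centre [ 478.4 -124. ] size [30.7 38.2] ang 1.6 zmed 0.0091
area 68 px [284. 264.] centre [ 416.2 -105.4] size [48.6 26. ] ang 38.5 zmed 0.0092
dark
area 330 px [143. 206.] centre [597.1 425.1] size [ 28.2 248.7] ang 0.8 zmed 0.0041
area 121 px [165. 241.] centre [495.6 306.4] size [ 17.  116.6] ang 89.9 zmed 0.0036
area 546 px [293. 259.] centre [ 436.5 -125.2] size [ 94.1 163.6] ang 75.6 zmed 0.5996
area 208 px [104. 252.] centre [444.4 486.7] size [ 20.8 173. ] ang 0.2 zmed 0.0041
tall
area 79 px [253. 164.] centre [742.1  10.4] size [16.6 58.9] ang 1.8 zmed 0.0924
area 367 px [361. 183.] centre [ 692.8 -343.3] size [66.4 71.3] ang 45.7 zmed 0.1082
area 71 px [199. 255.] centre [449.  175.7] size [29.5 40.3] ang 84.4 zmed 0.0833
38.55 [ 0.4464 -0.1267  0.1693] [-2.524e+00 -1.869e+00  1.000e-03] F [0.2 0.4 1.1] w 0.0552
```

View pics/sh.png

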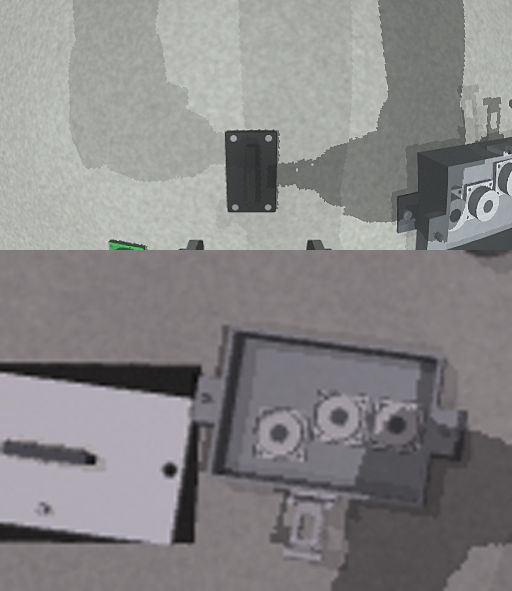

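```bash
python3 -m crank '[0,0.5,45,0,0.35,0,0,45,0,0.35,0,0,35,0,0.35,0,0,20,0,0.35,0,0,8,0,0.35,0,0,3,0,0.35,0,0,0,0,0.35,0,0,0,0,0.35]'
python3 -c "
from h import *
st();togo([.447,-.1265,.013],72.8)"
```

```text
time_s: 39.45
position: [0.4481, -0.1272, 0.0155]
tool_rot: [2.527, 1.864, 0.002]
force: [0.1, 0.4, -0.5]
width: 0.0556
39.45 [ 0.4481 -0.1272  0.0155] [2.527e+00 1.864e+00 2.000e-03] F [ 0.1  0.4 -0.5] w 0.0556
shift mm (tool axes now) [ 0.3 -1.2  2.5]
tool x angle 72.84 q6 0.023
turn about tool z deg 0.04
```

```bash
python3 -m crank '[0,-1,1,0,1,0,0,0,0,1,0,0,0,0,1,0,0,0,0,1,0,0,0,0,1,0,0,0,0,1,0,0,0,0,1,0,0,0,0,1]' 40
python3 -m crank '[0,0,-20,0,1,0,0,-40,0,1,0,0,-40,-8.5,1,0,0,-30,-8.5,1,0,0,0,-8.5,1,0,0,0,-8.5,1,0,0,0,-8.5,1,0,0,0,-8.5,1,0,0,0,-8.5,1,0,0,0,-8.5,1,0,0,0,-8.5,1,0,0,0,-8.5,1]'
python3 -m crank '[0,0,0,-8.5,1,0,0,0,-7.5,1,0,0,0,0,1,0,0,0,0,1]'
python3 -c "
from h import *
st();togo([.561,.125,.12],173.9)"
```

```text
time_s: 40.25
position: [0.4465, -0.1267, 0.0136]
tool_rot: [2.528, 1.865, 0.001]
force: [0.1, 0.3, 6.5]
width: 0.0085
time_s: 41.45
position: [0.4461, -0.1266, 0.1428]
tool_rot: [-0.595, -3.084, -0.0]
force: [-0.6, 0.3, -0.5]
width: 0.0085
time_s: 41.85
position: [0.4462, -0.1266, 0.1429]
tool_rot: [-0.175, -3.136, -0.0]
force: [0.0, 0.8, -0.3]
width: 0.0087
41.85 [ 0.4462 -0.1266  0.1429] [-0.175 -3.136 -0.   ] F [ 0.   0.8 -0.3] w 0.0087
shift mm (tool axes now) [-86.1 262.8  22.9]
tool x angle 173.61 q6 -1.736
turn about tool z deg -0.29
```

```bash
python3 -m crank '[-12.3,37.5,0,0,1,-12.3,37.5,0,0,1,-12.3,37.5,0,0,1,-12.3,37.5,0,0,1,-12.3,37.5,0,0,1,-12.3,37.5,0,0,1,-12.3,37.5,0,0,1,0,0,0,0,1,0,0,0,0,1,0,0,0,0,1]'
python3 -c "
from h import *
st();togo([.561,.125,.05],173.9)"
```

```text
time_s: 42.85
position: [0.5598, 0.1245, 0.143]
tool_rot: [-0.172, -3.136, 0.0]
force: [-0.1, 0.2, -0.0]
width: 0.0088
42.85 [0.5598 0.1245 0.143 ] [-0.172 -3.136  0.   ] F [-0.1  0.2 -0. ] w 0.0088
shift mm (tool axes now) [-1.2  0.7 93. ]
tool x angle 173.72 q6 -1.242
turn about tool z deg -0.18
```

```bash
python3 -m crank '[-1,0.5,35,0,1,0,0,30,0,1,0,0,18,0,1,0,0,7,0,1,0,0,3,0,1,0,0,0,0,1,0,0,0,0,1]'
python3 -m crank '[0,0,1.5,0,1,0,0,0,0,1,0,0,0,0,1]'
```

```text
time_s: 43.55
position: [0.5618, 0.1254, 0.0515]
tool_rot: [0.17, 3.135, 0.001]
force: [0.1, 0.1, -1.1]
width: 0.0087
time_s: 43.85
position: [0.5613, 0.1255, 0.0489]
tool_rot: [0.169, 3.137, 0.0]
force: [0.1, -0.5, -0.8]
width: 0.0087
```

```bash
python3 -m crank '[0,0,1,0,1,0,0,1,0,1,0,0,0,0,1]'
python3 -m crank '[0,0,0,0,0.3,0,0,0,0,0.3,0,0,0,0,0.3,0,0,0,0,0.3,0,0,-20,0,0.3,0,0,-40,0,0.3,0,0,-40,0,0.3,0,0,-20,0,0.3,0,0,0,0,0.3,0,0,0,0,0.3]'
python3 -c "
from h import *
st();togo([.5204,.4369,.17],173.9)"
```

```text
time_s: 44.15
position: [0.5613, 0.1255, 0.0476]
tool_rot: [0.169, 3.136, 0.0]
force: [-1.8, -0.5, 7.2]
width: 0.0088
time_s: 45.15
position: [0.5613, 0.1255, 0.1664]
tool_rot: [0.169, 3.137, 0.0]
force: [-0.7, 0.6, -1.0]
width: 0.0599
45.15 [0.5613 0.1255 0.1664] [0.169 3.137 0.   ] F [-0.7  0.6 -1. ] w 0.0599
shift mm (tool axes now) [ 74.1 305.2  -3.6]
tool x angle 173.83 q6 -1.243
turn about tool z deg -0.07
```

```bash
python3 -m crank '[7.4,30.5,0,0,0.3,7.4,30.5,0,0,0.3,7.4,30.5,0,0,0.3,7.4,30.5,0,0,0.3,7.4,30.5,0,0,0.3,7.4,30.5,0,0,0.3,7.4,30.5,0,0,0.3,7.4,30.5,0,0,0.3,7.4,30.5,0,0,0.3,7.4,30.5,0,0,0.3,0,0,0,0,0.3,0,0,0,0,0.3]'
cat > e.py <<'E'
from h import *
import sys
st();c=cam('top');np.savez('top.npz',**c);w=cam('wrist');np.savez('wrist.npz',**w)
b=cv2.resize(c['frame'][180:270,150:270],(680,510),interpolation=cv2.INTER_CUBIC);save(sys.argv[1],b)
togo([.5204,.4369,.0215],173.9)
E
python3 e.py box2
```

```text
time_s: 46.35
position: [0.5196, 0.4367, 0.1644]
tool_rot: [-0.167, -3.135, 0.004]
force: [0.4, -0.9, -0.5]
width: 0.0598
46.35 [0.5196 0.4367 0.1644] [-0.167 -3.135  0.004] F [ 0.4 -0.9 -0.5] w 0.0598
shift mm (tool axes now) [ -0.2   1.3 144.1]
tool x angle 173.8 q6 -0.765
turn about tool z deg -0.1
```

View pics/box2.png

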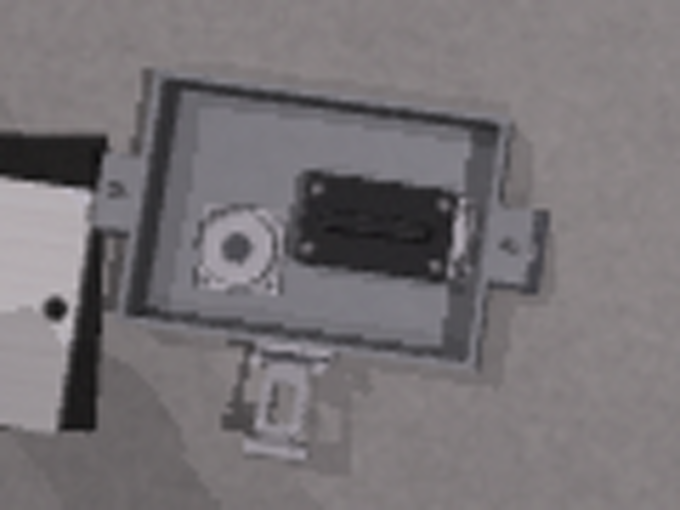

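```bash
python3 -m crank '[0,1,45,0,0.3,0,0,45,0,0.3,0,0,30,0,0.3,0,0,15,0,0.3,0,0,8,0,0.3,0,0,0,0,0.3,0,0,0,0,0.3]'
python3 -c "
from h import *
st();togo([.5204,.4369,.0215],173.9)"
```

```text
time_s: 47.15
position: [0.5213, 0.4381, 0.0256]
tool_rot: [0.169, 3.135, 0.003]
force: [-0.5, 0.1, 0.6]
width: 0.0593
47.15 [0.5213 0.4381 0.0256] [1.690e-01 3.135e+00 3.000e-03] F [-0.5  0.1  0.6] w 0.0593
shift mm (tool axes now) [ 0.8 -1.3  4.1]
tool x angle 173.81 q6 -0.764
turn about tool z deg -0.09
```

```bash
python3 -m crank '[0.5,-1.3,3,0,0.3,0,0,0,0,0.3,0,0,0,0,1,0,0,0,0,1,0,0,0,0,1,0,0,0,0,1,0,0,0,0,1,0,0,0,0,1,0,0,0,0,1]' 100
python3 -m crank '[0,0,-20,0,1,0,0,-40,0,1,0,0,-40,0,1,0,0,-25,0,1,0,0,0,0,1,0,0,0,0,1]'
python3 -c "
from h import *
st();togo([.5650,.1615,.12],173.9)"
```

```text
time_s: 48.05
position: [0.52, 0.4365, 0.021]
tool_rot: [0.169, 3.137, 0.001]
force: [-0.9, -0.2, 5.2]
width: 0.01
time_s: 48.65
position: [0.5196, 0.4362, 0.1438]
tool_rot: [-0.169, -3.136, 0.002]
force: [-0.2, 0.7, -6.2]
width: 0.0098
48.65 [0.5196 0.4362 0.1438] [-1.690e-01 -3.136e+00  2.000e-03] F [-0.2  0.7 -6.2] w 0.0098
shift mm (tool axes now) [ -74.7 -268.2   24. ]
tool x angle 173.83 q6 -0.765
turn about tool z deg -0.07
```

```bash
python3 -m crank '[-9.3,-33.5,0,0,1,-9.3,-33.5,0,0,1,-9.3,-33.5,0,0,1,-9.3,-33.5,0,0,1,-9.3,-33.5,0,0,1,-9.3,-33.5,0,0,1,-9.3,-33.5,0,0,1,-9.3,-33.5,0,0,1,0,0,20,0,1,0,0,10,0,1,0,0,0,0,1,0,0,0,0,1]'
python3 -c "
from h import *
st();c=cam('top');np.savez('top.npz',**c);w=cam('wrist');save('seat',w['frame']);np.savez('wrist.npz',**w)
togo([.5650,.1611,.083],173.9)"
```

```text
time_s: 49.85
position: [0.5643, 0.1625, 0.1146]
tool_rot: [-0.168, -3.135, 0.001]
force: [0.1, 0.2, -4.0]
width: 0.01
49.85 [0.5643 0.1625 0.1146] [-1.680e-01 -3.135e+00  1.000e-03] F [ 0.1  0.2 -4. ] w 0.01
shift mm (tool axes now) [-0.2 -1.6 32.9]
tool x angle 173.89 q6 -1.184
turn about tool z deg -0.01
```

View pics/seat.png

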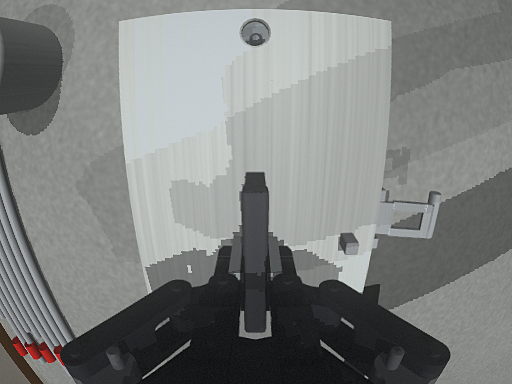

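```bash
python3 -m crank '[0,-1.5,10,0,1,0,0,8,0,1,0,0,6,0,1,0,0,3,0,1,0,0,2,0,1,0,0,0,0,1,0,0,0,0,1]'
python3 -c "
from h import *
st();togo([.5650,.1611,.083],173.9)"
```

```text
time_s: 50.65
position: [0.565, 0.1605, 0.0869]
tool_rot: [0.169, 3.137, 0.0]
force: [0.3, 0.2, -5.2]
width: 0.0099
50.65 [0.565  0.1605 0.0869] [0.169 3.137 0.   ] F [ 0.3  0.2 -5.2] w 0.0099
shift mm (tool axes now) [0.  0.6 3.9]
tool x angle 173.83 q6 -1.186
turn about tool z deg -0.07
```

```bash
python3 -m crank '[0,0.5,2,0,1,0,0,1.5,0,1,0,0,0.5,0,1,0,0,0,0,1,0,0,0,0,1]'
python3 -c "
from h import *
st()"
```

```text
time_s: 51.15
position: [0.565, 0.161, 0.083]
tool_rot: [0.169, 3.137, 0.0]
force: [-0.3, 0.7, -1.0]
width: 0.0098
51.15 [0.565 0.161 0.083] [0.169 3.137 0.   ] F [-0.3  0.7 -1. ] w 0.0098
```

```bash
python3 -m crank '[0,0,1,0,1,0,0,0,0,1,0,0,0,0,0.3,0,0,0,0,0.3,0,0,0,0,0.3,0,0,0,0,0.3,0,0,-30,0,0.3,0,0,-40,0,0.3,0,0,-20,0,0.3,0,0,0,0,0.3]'
python3 -m crank '[44,0,0,8.5,0.3,44,6.5,0,8.5,0.3,40,12,0,8.5,0.3,0,0,0,8.5,0.3,0,0,0,8.5,0.3,0,0,0,8.5,0.3,0,0,0,8.5,0.3,0,0,0,8.5,0.3,0,0,0,8.5,0.3,0,0,0,8.5,0.3,0,0,0,5,0.3,0,0,0,0,0.3]'
python3 -c "
from h import *
st();togo([.432,.1757,.058],83.9);w=cam('wrist');save('h1',w['frame']);np.savez('wrist.npz',**w);c=cam('top');np.savez('top.npz',**c)
W=cloud(c);z=W[...,2];m=(z>.064)&(z<.078)&(abs(W[...,0]-.56)<.12)&(abs(W[...,1]-.16)<.17);print(np.median(z[m]),np.percentile(z[m],[5,95]),m.sum())"
```

```text
time_s: 52.15
position: [0.5662, 0.1613, 0.1753]
tool_rot: [0.169, 3.132, 0.003]
force: [0.1, -0.3, 0.3]
width: 0.0601
time_s: 53.35
position: [0.4482, 0.2095, 0.1706]
tool_rot: [-2.337, -2.099, 0.002]
force: [0.1, 0.9, -0.4]
width: 0.0599
53.35 [0.4482 0.2095 0.1706] [-2.337e+00 -2.099e+00  2.000e-03] F [ 0.1  0.9 -0.4] w 0.0599
shift mm (tool axes now) [-35.3 -12.4 112.6]
tool x angle 83.84 q6 0.545
turn about tool z deg -0.06
0.07056559514246508 [0.06662011 0.07449671] 3408
```

View pics/h1.png

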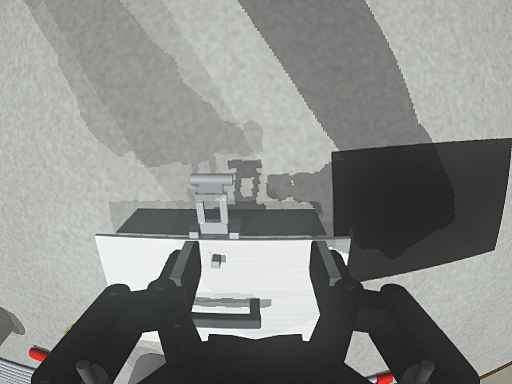

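```bash
python3 - <<'E'
from h import *
w=dict(np.load('wrist.npz'))
for p in [(212,180),(190,181),(234,180)]: print((wray(w,p,.078)*1000).round(1))
print('post',(wray(w,(216,264),.071)*1000).round(1),'expected foot',564.5-55*.9943,161.5+55*.1063)
c=dict(np.load('top.npz'));W=cloud(c);z=W[...,2];m=(z>.064)&(z<.078)&(abs(W[...,0]-.56)<.12)&(abs(W[...,1]-.16)<.17)
P=W[m];A=np.c_[P[:,:2]-[.5645,.1615],np.ones(len(P))];print('tilt,z',np.linalg.lstsq(A,P[:,2],rcond=None)[0].round(4))
s=arm.state();print(s['position'])
E
```

```text
[432.9 175.   78. ]
[431.7 156.1  78. ]
[434.9 193.3  78. ]
post [519.5 163.6  71. ] expected foot 509.8135 167.3465
tilt,z [-0.0008  0.0016  0.0705]
[0.448262   0.20952787 0.17090266]
```

```bash
python3 -m crank '[-18,-6,0,0,0.3,-17.5,-6,0,0,0.3,0,0,0,0,0.3,0,0,40,0,0.3,0,0,40,0,0.3,0,0,22,0,0.3,0,0,8,0,0.3,0,0,2,0,0.3,0,0,0,0,0.3]'
python3 -c "
from h import *
st();togo([.4325,.1752,.058],83.9)"
python3 -m crank '[0,0,0,0,0.8,0,0,0,0,0.8,0,0,0,0,0.8,0,0,0,0,0.8,0,0,0,0,0.8,0,0,0,0,0.8]' 30
```

```text
time_s: 54.35
position: [0.4334, 0.176, 0.0606]
tool_rot: [2.335, 2.101, 0.002]
force: [-0.3, -0.7, 1.0]
width: 0.06
54.35 [0.4334 0.176  0.0606] [2.335e+00 2.101e+00 2.000e-03] F [-0.3 -0.7  1. ] w 0.06
shift mm (tool axes now) [-0.9 -0.8  2.6]
tool x angle 83.94 q6 0.492
turn about tool z deg 0.04
time_s: 54.95
position: [0.4333, 0.1746, 0.0612]
tool_rot: [2.335, 2.098, 0.0]
force: [-2.1, -8.9, 8.3]
width: 0.0349
```

```bash
python3 -m crank '[-1,1.8,-13.3,0,0.8,0,5.1,-12.4,0,0.8,0,8.2,-10.6,0,0.8,0,10.6,-8.2,0,0.8,0,12.4,-5.1,0,0.8,0,13.3,-1.8,0,0.8,0,0,0,0,0.8]'
python3 -m crank '[0,13.3,1.8,0,0.8,0,12.4,5.1,0,0.8,0,10.6,8.2,0,0.8,0,8.2,10.6,0,0.8,0,3.8,8.1,0,0.8,0,0,0,0,0.8]'
python3 -c "
from h import *
st();togo([.533,.1645,.074])"
```

```text
time_s: 55.65
position: [0.4849, 0.1689, 0.1127]
tool_rot: [2.336, 2.099, 0.002]
force: [-3.0, -4.0, 8.2]
width: 0.0348
time_s: 56.25
position: [0.5345, 0.1636, 0.0789]
tool_rot: [2.334, 2.096, 0.006]
force: [7.8, -5.3, 6.2]
width: 0.0346
56.25 [0.5345 0.1636 0.0789] [2.334 2.096 0.006] F [ 7.8 -5.3  6.2] w 0.0346
shift mm (tool axes now) [ 0.7 -1.6  4.9]
tool x angle 83.84 q6 0.406
```

```bash
python3 -m crank '[0,-1,3,0,0.8,0,0,2.5,0,0.8,0,0,0,0,0.8,0,0,0,0,0.8]'
python3 -m crank '[0,0,0,0,0.3,0,0,0,0,0.3,0,0,0,0,0.3,0,0,-30,0,0.3,0,0,-40,0,0.3,0,0,-40,0,0.3,0,-45,0,0,0.3,0,-45,0,0,0.3,0,0,0,0,0.3,0,0,0,0,0.3]'
python3 -c "
from h import *
st();w=cam('wrist');save('h2',w['frame'])"
```

```text
time_s: 56.65
position: [0.5351, 0.1636, 0.0757]
tool_rot: [2.332, 2.094, 0.012]
force: [14.3, -7.8, 9.8]
width: 0.0345
time_s: 57.65
position: [0.4407, 0.1741, 0.1821]
tool_rot: [2.335, 2.102, 0.001]
force: [0.5, 0.5, 0.7]
width: 0.0594
57.65 [0.4407 0.1741 0.1821] [2.335e+00 2.102e+00 1.000e-03] F [0.5 0.5 0.7] w 0.0594
```

View pics/h2.png

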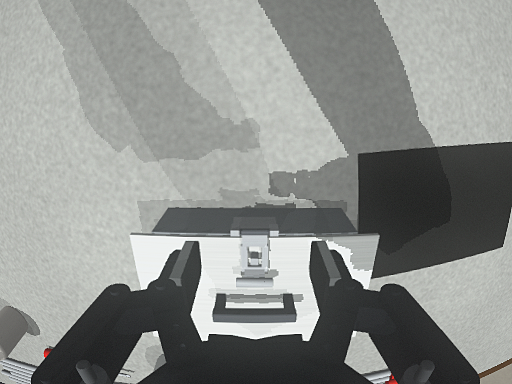

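```bash
python3 - <<'E'
from h import *
for n in ['top','scene']:
    o=dict(np.load(n+'.npz')) if n=='scene' else None
    c=cam(n)
    for k,q in (('start',o),('now',c)):
        if q is None: continue
        W=cloud(q);m=(abs(W[...,0]-.53)<.02)&(abs(W[...,1]-.165)<.03)&(W[...,2]>.082)&(W[...,2]<.1)
        P=W[m];print(n,k,m.sum(),P.mean(0).round(4) if len(P) else '',np.percentile(P[:,2],90).round(4))
        m=(abs(W[...,0]-.56)<.06)&(abs(W[...,1]-.16)<.1)&(W[...,2]>.1)&(W[...,2]<.115);print('handle',m.sum(),W[m].mean(0).round(4))
    if n=='scene': save('fin',np.hstack([cv2.resize(q['frame'][130:215,235:345],(396,306),interpolation=cv2.INTER_CUBIC) for q in (o,c)]))
st()
E
```

```text
top now 45 [0.5299 0.1668 0.0896] 0.094
handle 99 [0.5653 0.163  0.1061]
scene start 35 [0.5271 0.1635 0.0896] 0.0939
handle 106 [0.5633 0.1588 0.1063]
scene now 35 [0.5301 0.1626 0.0921] 0.0964
handle 106 [0.5647 0.1586 0.1067]
57.8 [0.4419 0.1738 0.1816] [-2.336 -2.1    0.   ] F [-1.3 -0.1 -0.2] w 0.06
```

View pics/fin.png

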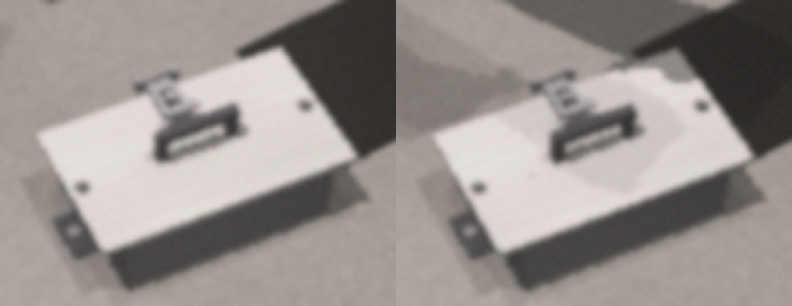

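```bash
python3 -c "
from h import *
togo([.531,.165,.098])"
python3 -m crank '[0,45,0,0,1,0,45,0,0,1,0,0,0,0,1,0,0,20,0,1,0,0,30,0,1,0,0,20,0,1,0,0,8,0,1,0,0,4,0,1,0,0,0,0,1,0,0,0,0,1]' 20
python3 -c "
from h import *
togo([.531,.165,.095]);st()"
```

```text
shift mm (tool axes now) [ 0.8 89.6 83.6]
tool x angle 83.9 q6 0.481
time_s: 58.8
position: [0.5314, 0.1643, 0.1009]
tool_rot: [2.336, 2.1, 0.002]
force: [0.5, 0.8, 0.5]
width: -0.0004
shift mm (tool axes now) [ 0.6 -0.5  5.9]
tool x angle 83.9 q6 0.406
58.8 [0.5314 0.1643 0.1009] [2.336e+00 2.100e+00 2.000e-03] F [0.5 0.8 0.5] w -0.0004
```

```bash
python3 -m crank '[0,0,2,0,1,0,0,2,0,1,0,0,0,0,1]'; python3 -m crank '[0,0,1,0,1,0,0,0,0,1]'; python3 -m crank '[0,0,1,0,1,0,0,0,0,1]';python3 -m crank '[0,0,1,0,1,0,0,0,0,1]'
```

```text
time_s: 59.1
position: [0.5308, 0.1642, 0.0957]
tool_rot: [2.336, 2.1, 0.0]
force: [-0.7, -0.4, 0.1]
width: -0.0002
time_s: 59.3
position: [0.5308, 0.1641, 0.0947]
tool_rot: [-2.336, -2.1, 0.0]
force: [-0.2, 0.7, -0.4]
width: -0.0
time_s: 59.5
position: [0.5308, 0.1642, 0.0936]
tool_rot: [-2.336, -2.1, 0.0]
force: [-0.7, -0.5, -1.2]
width: -0.0003
time_s: 59.7
position: [0.5309, 0.1642, 0.093]
tool_rot: [2.336, 2.1, 0.001]
force: [-0.3, -0.0, 1.6]
width: 0.0004
```

```bash
python3 -m crank '[0,0,-30,0,1,0,0,-45,0,1,0,0,-40,0,1,0,-45,0,0,1,0,-45,0,0,1,0,0,0,0,1,0,0,0,0,1,0,0,0,0,1]'
python3 b.py | grep -A30 plate | grep -E "plate|bases|tall|area (3|2)...|area .*px \[(20|25|36)"
python3 -c "
from h import *
st();W=cloud(dict(np.load('top.npz')));z=W[...,2];m=(z>.064)&(z<.078)&(abs(W[...,0]-.56)<.12)&(abs(W[...,1]-.16)<.17)
P=W[m];A=np.c_[P[:,:2]-[.5645,.1615],np.ones(len(P))];print('tilt,z',np.linalg.lstsq(A,P[:,2],rcond=None)[0].round(4))
print(arm.finish_job())"
```

```text
time_s: 60.5
position: [0.442, 0.1737, 0.2077]
tool_rot: [2.336, 2.1, 0.001]
force: [1.0, -0.4, -0.2]
width: -0.0002
plate
area 3315 px [205. 218.] centre [559.5 164.2] size [256.  159.9] ang 83.9 zmed 0.0705
bases+bodies z>.02
area 25 px [347. 190.] centre [ 679.8 -319.8] size [50.8 14.8] ang 28.4 zmed 0.026
area 216 px [112. 224.] centre [547.2 482.2] size [ 88.2 112.7] ang 16.0 zmed 0.0062
area 3473 px [123. 226.] centre [523.2 438.9] size [175.4 271.1] ang 0.8 zmed 0.004
tall
area 74 px [253. 164.] centre [741.2  12.4] size [62.2 16.3] ang 87.0 zmed 0.092
area 365 px [361. 183.] centre [ 691.9 -342.5] size [69.1 66.7] ang 89.8 zmed 0.1081
area 102 px [203. 217.] centre [565.4 164.2] size [82.2 12.2] ang 83.5 zmed 0.1063
area 44 px [203. 228.] centre [530.3 165.8] size [35.7 13.7] ang 80.4 zmed 0.0904
60.55 [0.4421 0.1737 0.2076] [ 2.337  2.1   -0.   ] F [-0.4  0.1 -0. ] w -0.0003
tilt,z [-0.0017  0.0014  0.0706]
the job is handed in; nothing more can be done
None
```

The job is finished and handed in at about 60 s of the 210 s allowed. I threw the hasp back, laid the cover on the mat, and stood all three steel flanges in the box. I then laid the one terminal cover across two of the flanges, reseated the cover and closed the hasp.

**Last checks:**
- **Cover plate:** level to within about 0.002, with its top at 70.6 mm (71 mm nominal). It is within about 1–2 mm of its starting position, with the catch post on the hasp side.
- **Hasp:** a light touch met the bar at about 93 mm, which is its closed height, and the post shows in the window. Before that, the scene camera read the bar 2.5 mm higher than at the start. The top camera and the touch both agreed with closed, so I treated the reading as noise.
- **Box contents:** the last look inside was just before reseating the cover. All three flanges were upright, and the terminal cover lay flat on two of them.
- **Flange knocked:** one flange was knocked about 25 mm aside inside the box, but it stayed upright on the floor, so I left it there.
- **Bystanders:** the tin and bottle read within about 2 mm of where they started. I never went near the screwdriver and did not measure it separately.

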